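# Dock the flip phone and hold the lid at the pointer

## Task

Pick the silver flip phone out of the cluttered hall tray without disturbing the other things, set it down gently, flat inside the shallow cork-floored charging bay of the teak dock, and let go of it. Then, so that I can reach the sockets in the well, raise the hinged teak lid (it has a brass knob) until it is parallel with the red pointer beside it and keep holding it there: the lid falls shut by itself, so finish with the gripper still holding it up. Do not move the pointer.

Things in the scene. Friction and masses are not known exactly. Their poses are not given: they have to be found in the camera images.
- phone: The only thing to pick: a closed silver flip phone, 96 (its x) x 46 (its y) x 22 mm thick (its z), about 0.11 kg, with a small black outer screen. Origin: centre of its underside. It lies flat in the tray, in any of three places side by side along the tray's x, its long axis roughly along the tray's y (within about 0.15 rad); about 25 mm is free on each side.
- tray: Fixed dark-wood open tray, 302 (its x) x 162 (its y) mm, rim 25 mm high, walls and floor 6 mm thick. Origin: centre of its underside, on the work surface.
- opener: Bystander in the tray: pewter bottle opener, 114 x 36 x 8 mm, loose.
- fob: Bystander in the tray: black car-key fob, 70 x 38 x 15 mm, loose.
- handset: Bystander: cream bakelite telephone handset, about 230 x 58 x 52 mm, loose on the shelf top to the left of the dock.
- dock: Fixed teak dock (yaw varies), 220 (its x) x 330 mm (its y from -180 to +150). Origin on the work surface; its x points away from the robot. Its +y part (y -50 to 150) is the deep cork-lined well (rim 70 mm high, lid top 82 mm high when shut), its -y part (y -180 to -50) a lower deck 46 mm high with the charging bay.
- bay (a point): Centre of the bay's cork floor, 36 mm above the work surface; axes as the dock's. The bay is a recess 120 (dock x) x 74 mm (dock y) and 10 mm deep: the phone goes in lying flat, lengthwise along the dock's x, either end first. The side wall of the well rises 75 mm from the bay centre towards +y.
- lid: Teak lid, 196 mm wide. Origin on its hinge axis (along the dock's y), mid-width, 74 mm above the work surface; its axes turn with it: shut (at the start) they are the dock's; it reaches 205 mm towards its -x, top face 8 mm towards +z. The front edge (nearest the robot) swings up, at most 1.35 rad. About 0.5 kg, swings freely: falls shut from any angle.
- lid_knob (a point): Brass knob on the lid: a drum 22 mm in diameter, 24 mm long along the hinge axis (grip its flat end faces, closing along the dock's y), on a slimmer stem. Origin: drum centre, at x -165, z +44 mm from lid in the lid's axes (36 mm above the lid top); turns with the lid. The drum can turn between the fingers, so the tool may stay pointing down while the lid swings.
- pointer (a joint): Angle of the red pointer in rad, measured up from level about the hinge axis: the lid is parallel with the pointer when it is raised from shut by this angle. Between 0.6 and 1.05, different each time; it stays still unless pushed hard.
- pointer_hub (a point): Pivot of the red pointer, 118 mm from the lid's centre plane towards the dock's +y, 3 mm above the hinge axis. Its x axis runs along the pointer (from tip to pivot).
- pointer_tip (a point): Free end of the red pointer, a bar 155 mm long and 10 mm thick, 15 mm outside the lid's +y edge.
Mind the look-alikes: they are no part of the job. Several things have the shape of the phone; the one meant has the colours described above.

How it is judged:
By the outcome, as a careful person would: the job done as asked, in the order asked, and still so for the second after the job is handed in, while the arm keeps its last pose, push and grip.
It also fails if it takes over 48 s, if anything falls off the work surface, if the arm or the gripper's body presses on something with over 40 N, if the wrist force passes 120 N, or if a joint passes its speed limit or range.

## Robot

A 6-joint arm with a two-finger parallel gripper is mounted at the origin on the work surface. World frame = base frame: x ahead of the robot, y to its left, z up, the work surface at z = 0. Lengths are in m, angles in degrees, forces in N, time in s.
With the tool pointing down it reaches from about 0.35 to 0.725 m from the base axis. Payload 4.3 kg.
Tool frame: the origin (TCP) lies where the fingers leave the gripper's body, on its centre line; the fingertips stand 73 mm ahead of it and the grasp point (between the pads) lies 54 mm ahead of it; z points along the fingers, y is the line along which they close (so a half turn about z gives the same grasp; the last joint's range is limited). The gripper opens to 85 mm and grips with 20 to 120 N. Pads are 22 mm wide; open, the fingers measure 114 mm over their backs; the gripper's body (76 mm by 85 mm) begins 54 mm behind the grasp point. The pads swing forward as they close: fully open they stand 13 mm farther back than shut.
Start: joints at [60.373, 21.618, 4.641, 73.018, 0, 83.68], TCP at [0.228, 0.528, 0.304] pointing down, gripper open.
Joint ranges: [-156.06, 156.06], [-48.1, 94.91], [-58.44, 69.94], [-101.28, 121.22], [-78.64, 73.56], [-180, 180]. Speed limits (degrees/s): [147.25, 147.25, 180, 180, 180, 180].

## Interface

Orientations are given as a 3x3 rotation matrix whose columns are the frame's x, y, z axes.
In Python, from rig import * gives the robot as it stands.
- The arm moves only by the shell command python3 -m handwheel 'ROWS' [FORCE]. ROWS is JSON, a list of rows, each an object of numbers: "rx", "ry", "rz": the turn, a rotation vector about the tool's x, y, z normalised to -1 to 1, where 1 is 60 degrees; "dx", "dy", "dz": the shift along the tool's x, y, z normalised to -1 to 1, where 1 is 30 cm; "jaw": the closure, from 0 (fully open) to 1 (shut). A call has exactly 8 rows; each row is the pose to reach, as a shift and turn from the pose commanded when the call began, along the tool's axes at that moment; what a row does not reach only later rows make up. A row lasts 1/8 s, in which the tool goes at most 62.5 mm and 10.7 degrees, less where a joint would pass 70% of its speed; a pose out of reach is approached as far as the arm can. A call with a number of a shift or a turn outside -1 to 1 is refused whole. A call with a gripper value outside its range is refused whole. The fingers move at their own pace and stop on an object; FORCE is the grip in N (left out, the last holds). Time passes only in rows, so rows that repeat a pose let the fingers close, or fill a call up. It gives the time, the measured TCP pose, the force, the opening and the grip force at its end, in the units of the state.
- get_state(): the state, without advancing time (a new reading comes with each control period).
- snapshot(name): name is "scene" or "top"; returns the picture (480x640x3 uint8, red, green, blue); there is no depth.
- camera_model(name): a dict with "fx", "fy", "cx", "cy" (pixels), "k1" (the pictures are not rectified: a ray, as slopes to the right and down, at radius r is drawn at 1 + k1 r^2 times it, then the intrinsics apply), "eye" and "rotation" of the camera in the world. Camera axes: x right, y up, looking along -z (the intrinsics and any distortion apply to the point x, -y, -z); pixel columns grow to the right and rows downward; lengths in m; the calibration is good to about 2 mm. A picture is of the moment at which its call begins. camera_model takes no time and is no camera call.
- close_job(): hands the job in; it is judged then, once.
The state is a dict: "t": time; "joint_pos": joint angles; "joint_vel": joint speeds; "joint_efforts": joint torques, N m; "ee_pos": TCP position; "ee_rot": TCP orientation; "force": force on the tool from outside, world axes, zero at the start; "torque": the same for the moment, N m; "finger_gap": opening from 0.0 (shut) to 1.0 (fully open); "gripper_force": force on a finger pad.
Only numpy, scipy, OpenCV 4.12 (cv2) and the standard library are available. Lean on these libraries where they do the work, as an engineer would, in place of code of your own. Each camera call takes 0.05 s, during which the arm holds its last target. There are 200 camera calls.

## Working session

There is one attempt and no reset: what is moved stays moved. The work goes in short steps, Python scripts to look and compute and a shell command to move; the robot and the scene stay as the last step left them, time stands still between calls to the robot, and variables do not carry over. Pictures are saved under pics/ and viewed, at most 10 in all, crops included, and the job is handed in when it is done.

```bash
mkdir -p pics
python3 - <<'E'
from rig import *
import cv2
for n in ("scene","top"):
    im=snapshot(n); cv2.imwrite(f"pics/{n}0.png",im[:,:,::-1]); print(n,camera_model(n))
s=get_state(); print(s["t"],s["ee_pos"],s["ee_rot"],s["finger_gap"])
E
```

```text
scene {'fx': 525.3021486216286, 'fy': 525.3021486216286, 'cx': 317.4024582834945, 'cy': 241.57811662762026, 'k1': -0.025621867780157473, 'eye': array([ 1.02525228, -0.40636355,  1.13005751]), 'rotation': array([[ 0.60005802, -0.66752102,  0.44084698],
       [ 0.79993779,  0.50447237, -0.32497256],
       [-0.00546911,  0.54765255,  0.83668798]])}
top {'fx': 553.7985853973854, 'fy': 553.7985853973854, 'cx': 322.3902634141421, 'cy': 248.62369874387602, 'k1': -0.08777855237437847, 'eye': array([0.3336932 , 0.00300445, 1.554319  ]), 'rotation': array([[-0.01255603,  0.99522625, -0.09678354],
       [-0.99990114, -0.01310946, -0.00508452],
       [-0.00632902,  0.09671013,  0.99529247]])}
0.1 [0.22728617 0.52766708 0.30303531] [[-9.18376490e-01  3.95706689e-01 -9.15612916e-04]
 [ 3.95707703e-01  9.18375028e-01 -1.64994665e-03]
 [ 1.87981113e-04 -1.87758729e-03 -9.99998220e-01]] 0.9974702076690061
```

View pics/scene0.png

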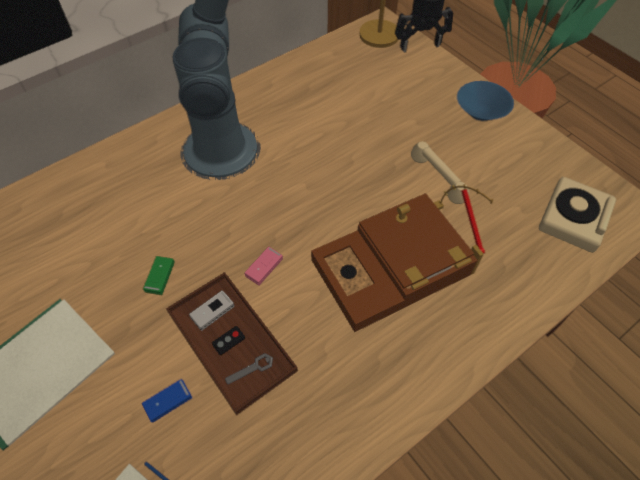

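View pics/top0.png

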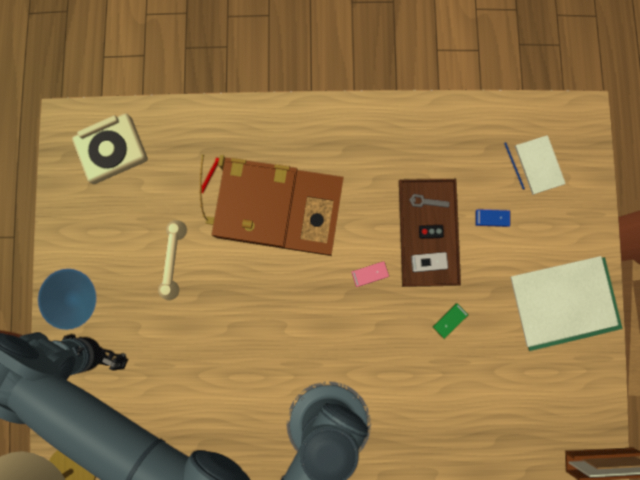

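Look-alikes in top view: silver phone (430,262), pink (370,274), green (450,320), blue (493,218), black fob (431,231). The silver one in the tray with the black screen is the target. I'll check it in a crop and measure.

```bash
cat > h.py <<'E'
import numpy as np, cv2
from rig import camera_model
def ray(n,p):
    c=camera_model(n); K=np.array([[c["fx"],0,c["cx"]],[0,c["fy"],c["cy"]],[0,0,1]])
    u=cv2.undistortPoints(np.array(p,float).reshape(-1,1,2),K,np.array([c["k1"],0,0,0,0.]))[:,0]
    d=np.c_[u[:,0],-u[:,1],-np.ones(len(u))]@np.array(c["rotation"]).T
    return np.array(c["eye"]),d
def onz(n,p,z):
    e,d=ray(n,p); return e+d*((z-e[2])/d[:,2])[:,None]
def tri(pt,ps):
    (e1,d1),(e2,d2)=ray("top",pt),ray("scene",ps); out=[]
    for a,b in zip(d1,d2):
        s=np.linalg.lstsq(np.c_[a,-b],e2-e1,rcond=None)[0]; A=e1+s[0]*a;B=e2+s[1]*b
        out.append(np.r_[(A+B)/2,np.linalg.norm(A-B)])
    return np.array(out)
def proj(n,P):
    c=camera_model(n); q=(np.array(P,float).reshape(-1,3)-c["eye"])@np.array(c["rotation"])
    u=np.c_[q[:,0],-q[:,1]]/-q[:,2:]; u*=1+c["k1"]*(u**2).sum(1,keepdims=True)
    return u*[c["fx"],c["fy"]]+[c["cx"],c["cy"]]
E
python3 - <<'E'
from h import *
t=cv2.imread("pics/top0.png"); s=cv2.imread("pics/scene0.png")
a=cv2.resize(t[145:305,190:350],(400,400),interpolation=cv2.INTER_CUBIC)   # x2.5
b=cv2.resize(t[175:295,375:495],(400,400),interpolation=cv2.INTER_CUBIC)   # x3.333
c=cv2.resize(s[180:340,300:500],(500,400),interpolation=cv2.INTER_CUBIC)
cv2.imwrite("pics/c1.png",np.hstack([a,b])); 
c=cv2.resize(s[180:330,300:500],(800,600),interpolation=cv2.INTER_CUBIC); cv2.imwrite("pics/c2.png",c)
# phone: bright low-saturation pixels
for n,im,box in(("top",t,(400,240,462,285)),("scene",s,(185,285,240,330))):
    x0,y0,x1,y1=box; h=cv2.cvtColor(im[y0:y1,x0:x1],cv2.COLOR_BGR2HSV)
    m=((h[...,1]<60)&(h[...,2]>110)).astype(np.uint8)
    cs=max(cv2.findContours(m,cv2.RETR_EXTERNAL,cv2.CHAIN_APPROX_NONE)[0],key=cv2.contourArea)
    r=cv2.minAreaRect(cs); bx=cv2.boxPoints(r)+[x0,y0]; print(n,r,bx.round(1).tolist())
    w=onz(n,bx,.028); print(w.round(4), w.mean(0).round(4), [np.linalg.norm(w[i]-w[i-1]).round(4) for i in range(4)])
E
```

```text
top ((29.24590492248535, 21.704917907714844), (16.477502822875977, 34.94679641723633), 84.80557250976562) [[411.1, 255.1], [445.9, 251.9], [447.4, 268.3], [412.6, 271.5]]
[[ 0.4609 -0.2346  0.028 ]
 [ 0.4684 -0.3319  0.028 ]
 [ 0.4228 -0.3345  0.028 ]
 [ 0.4154 -0.2375  0.028 ]] [ 0.4419 -0.2847  0.028 ] [np.float64(0.0456), np.float64(0.0976), np.float64(0.0457), np.float64(0.0973)]
scene ((26.021625518798828, 23.52972984313965), (17.49810791015625, 41.6131477355957), 53.97262954711914) [[189.0, 313.7], [222.7, 289.2], [233.0, 303.4], [199.3, 327.8]]
[[ 0.4251 -0.3341  0.028 ]
 [ 0.4172 -0.2386  0.028 ]
 [ 0.4637 -0.2388  0.028 ]
 [ 0.4702 -0.3328  0.028 ]] [ 0.444 -0.286  0.028] [np.float64(0.0452), np.float64(0.0959), np.float64(0.0465), np.float64(0.0942)]
```

View pics/c1.png

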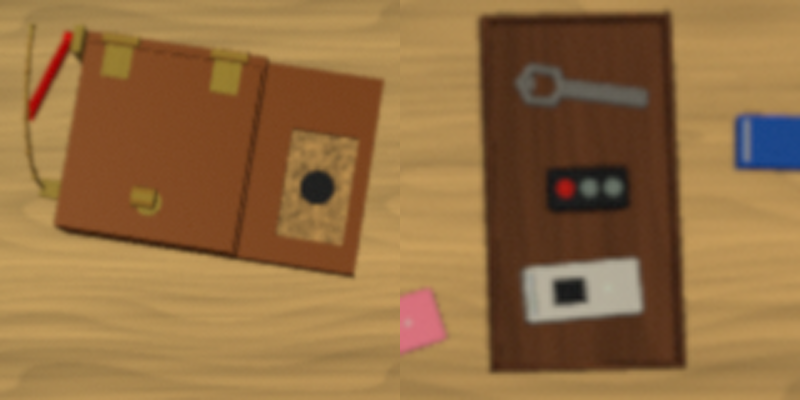

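View pics/c2.png

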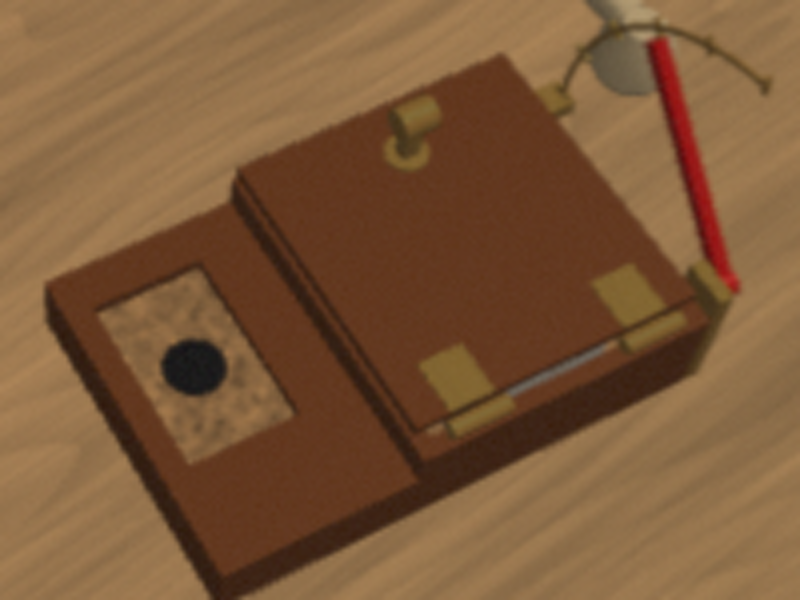

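The crop confirms it: silver body with a black screen at (430,262) is the phone; bay with its black contact disc at top (317,220); knob (247,223); red pointer (203,192)-(218,158). Now the dock geometry.

Run:
```python
from h import *
t=cv2.imread("pics/top0.png"); s=cv2.imread("pics/scene0.png")
T=lambda x,y:(190+x/2.5-.3,145+y/2.5-.3)
S=lambda x,y:(300+x/4-.4,180+y/4-.4)
names="disc lidFL lidFR deckFR deckBR knob hub tip".split()
pt=[T(317,187),T(56,227),T(236,257),T(354,275),T(384,80),T(143,195),T(69,35),T(32,118)]
ps=[S(194,367),S(503,54),S(237,172),S(47,286),S(222,580),S(415,115),S(732,288),S(658,40)]
for n,r in zip(names,tri(pt,ps)): print(n,r.round(4))
# cork
for n,im,(x0,y0,x1,y1) in(("top",t,(295,190,340,250)),("scene",s,(320,240,380,300))):
    h=cv2.cvtColor(im[y0:y1,x0:x1],cv2.COLOR_BGR2HSV)
    m=((h[...,2]>115)|(h[...,2]<60)).astype(np.uint8)
    if n=="scene": m=(h[...,2]>105).astype(np.uint8)
    cs=max(cv2.findContours(cv2.morphologyEx(m,cv2.MORPH_CLOSE,np.ones((3,3))),cv2.RETR_EXTERNAL,2)[0],key=cv2.contourArea)
    bx=cv2.boxPoints(cv2.minAreaRect(cs))+[x0,y0]; w=onz(n,bx,.036)
    print("cork",n,bx.round(1).tolist(),w.round(3).tolist(),w.mean(0).round(4),[np.linalg.norm(w[i]-w[i-1]).round(4) for i in range(4)])
F=tri(pt,ps)
print("z-plane: lidF top",onz("top",pt[1:3],.082).round(4).tolist(),"scene",onz("scene",ps[1:3],.082).round(4).tolist())
print("deck top",onz("top",pt[3:5],.046).round(4).tolist(),"scene",onz("scene",ps[3:5],.046).round(4).tolist())
print("disc",onz("top",pt[:1],.036),onz("scene",ps[:1],.036))
```

```text
disc [5.622e-01 2.580e-02 3.730e-02 5.000e-04]
lidFL [0.5178 0.3089 0.0777 0.0032]
lidFR [0.4839 0.1161 0.0736 0.0063]
deckFR [ 0.4643 -0.0127  0.0409  0.0019]
deckBR [ 6.811e-01 -4.990e-02  4.200e-02  1.000e-04]
knob [0.5431 0.2062 0.1232 0.0017]
hub [0.729  0.2959 0.0786 0.0015]
tip [0.616  0.3124 0.1864 0.0045]
cork top [[295.0, 190.0], [339.0, 190.0], [339.0, 249.0], [295.0, 249.0]] [[0.647, 0.085, 0.036], [0.645, -0.038, 0.036], [0.48, -0.035, 0.036], [0.481, 0.086, 0.036]] [0.5631 0.0247 0.036 ] [np.float64(0.1652), np.float64(0.1226), np.float64(0.1651), np.float64(0.1212)]
cork scene [[323.3, 258.4], [348.1, 243.2], [372.9, 283.5], [348.1, 298.7]] [[0.497, 0.001, 0.036], [0.499, 0.077, 0.036], [0.623, 0.052, 0.036], [0.619, -0.02, 0.036]] [0.5592 0.0274 0.036 ] [np.float64(0.1237), np.float64(0.0761), np.float64(0.1264), np.float64(0.0722)]
z-plane: lidF top [[0.5162, 0.3068, 0.082], [0.4812, 0.1129, 0.082]] scene [[0.5206, 0.3075, 0.082], [0.4897, 0.1147, 0.082]]
deck top [[0.4634, -0.0134, 0.046], [0.6801, -0.0498, 0.046]] scene [[0.4674, -0.0137, 0.046], [0.6824, -0.0512, 0.046]]
disc [[0.56258743 0.02605619 0.036     ]] [[0.56152012 0.02610504 0.036     ]]
```

```bash
cat >> h.py <<'E'
from scipy.spatial.transform import Rotation as R
from rig import get_state
def goto(pos,yang):
    "rows' numbers from here to TCP pos, tool down, tool y at world angle yang (deg)"
    s=get_state(); A=np.array(s["ee_rot"]); a=np.deg2rad(yang)
    y=np.array([np.cos(a),np.sin(a),0]); z=np.array([0,0,-1.]); B=np.c_[np.cross(y,z),y,z]
    d=A.T@(np.array(pos)-s["ee_pos"])/.3; r=R.from_matrix(A.T@B).as_rotvec(degrees=True)/60
    print("t",round(s["t"],2),"pos",np.round(s["ee_pos"],4),"d",d.round(3),"r",r.round(3),"F",np.round(s["force"],1),"gap",round(s["finger_gap"]*85,1),"gf",round(s["gripper_force"],1))
E
python3 - <<'E'
from h import *
t=cv2.imread("pics/top0.png"); s=cv2.imread("pics/scene0.png")
hub=np.array([.7244,.295,.077]); 
for yaw in(-9.2,-9.8,-10.4):
  a=np.deg2rad(yaw); X=np.array([np.cos(a),np.sin(a),0]); Y=np.array([-np.sin(a),np.cos(a),0])
  for n,im in(("top",t),("scene",s)):
    h=cv2.cvtColor(im,cv2.COLOR_BGR2HSV); m=((h[...,1]>190)&(h[...,2]>110)&((h[...,0]<4)|(h[...,0]>176))).astype(np.uint8)
    k,l,st,c=cv2.connectedComponentsWithStats(m); i=1+st[1:,4].argmax()
    v,u=np.nonzero(l==i); e,d=ray(n,np.c_[u,v]); w=e+d*(((hub-e)@Y)/(d@Y))[:,None]
    q=np.c_[(w-hub)@X,w[:,2]]; f=cv2.fitLine(q.astype(np.float32),cv2.DIST_L2,0,1e-6,1e-6).ravel()
    ext=np.ptp(q@f[:2]); print(yaw,n,st[i],"angle",np.arctan(-f[1]/f[0]).round(4),"len",ext.round(4),"mid",f[2:].round(3))
for p,a in(((.36,.1,.26),40),((.443,-.286,.21),4.4)): goto(p,a)
E
```

```text
-9.2 top [202 159  16  31  84] angle 0.7965 len 0.1471 mid [-0.054  0.137]
-9.2 scene [463 190  21  62 207] angle 0.7849 len 0.1532 mid [-0.054  0.137]
-9.8 top [202 159  16  31  84] angle 0.7799 len 0.1436 mid [-0.054  0.135]
-9.8 scene [463 190  21  62 207] angle 0.7728 len 0.1527 mid [-0.055  0.136]
-10.4 top [202 159  16  31  84] angle 0.7627 len 0.1402 mid [-0.053  0.133]
-10.4 scene [463 190  21  62 207] angle 0.7604 len 0.1522 mid [-0.055  0.135]
t 0.1 pos [0.2273 0.5277 0.303 ] d [-0.97  -1.134  0.145] r [-0.002  0.     0.445] F [-0.7 -0.   0.2] gap 84.8 gf 0.0
t 0.1 pos [0.2273 0.5277 0.303 ] d [-1.734 -2.206  0.314] r [-2.000e-03  1.000e-03  1.038e+00] F [-0.7 -0.   0.2] gap 84.8 gf 0.0
```

```bash
python3 -m handwheel '[{"dx":-0.11,"dy":-0.125,"rz":0.1,"jaw":0.1},{"dx":-0.22,"dy":-0.25,"rz":0.2,"jaw":0.27},{"dx":-0.33,"dy":-0.375,"rz":0.3,"jaw":0.27},{"dx":-0.44,"dy":-0.5,"rz":0.4,"jaw":0.27},{"dx":-0.55,"dy":-0.625,"rz":0.45,"jaw":0.27},{"dx":-0.66,"dy":-0.75,"rz":0.45,"jaw":0.27},{"dx":-0.77,"dy":-0.875,"dz":0.05,"rz":0.45,"jaw":0.27},{"dx":-0.87,"dy":-1.0,"dz":0.1,"rz":0.45,"jaw":0.27}]' 40
python3 -c "
from h import *
goto((.443,-.286,.18),4.4)"
```

```text
t 0.1 pos [0.2273 0.5277 0.303 ] d [-1.734 -2.206  0.414] r [-2.000e-03  1.000e-03  1.038e+00] F [-0.7 -0.   0.2] gap 84.8 gf 0.0$[0]: bad value
```

```bash
python3 -m handwheel '[{"rx":0,"ry":0,"rz":0.1,"dx":-0.11,"dy":-0.125,"dz":0,"jaw":0.1},{"rx":0,"ry":0,"rz":0.2,"dx":-0.22,"dy":-0.25,"dz":0,"jaw":0.27},{"rx":0,"ry":0,"rz":0.3,"dx":-0.33,"dy":-0.375,"dz":0,"jaw":0.27},{"rx":0,"ry":0,"rz":0.4,"dx":-0.44,"dy":-0.5,"dz":0,"jaw":0.27},{"rx":0,"ry":0,"rz":0.45,"dx":-0.55,"dy":-0.625,"dz":0,"jaw":0.27},{"rx":0,"ry":0,"rz":0.45,"dx":-0.66,"dy":-0.75,"dz":0,"jaw":0.27},{"rx":0,"ry":0,"rz":0.45,"dx":-0.77,"dy":-0.875,"dz":0.05,"jaw":0.27},{"rx":0,"ry":0,"rz":0.45,"dx":-0.87,"dy":-1.0,"dz":0.1,"jaw":0.27}]' 40
python3 -c "
from h import *
goto((.443,-.286,.18),4.4)"
```

```text
t: 1.1
ee_pos: [0.3488, 0.1478, 0.2735]
ee_rot: [[-0.639, 0.769, 0.001], [0.769, 0.639, 0.0], [-0.0, 0.001, -1.0]]
force: [0.9, -0.6, -0.1]
finger_gap: 0.729
gripper_force: 0.0
t 1.1 pos [0.3488 0.1478 0.2735] d [-1.313 -0.682  0.312] r [0.001 0.    0.588] F [ 0.9 -0.6 -0.1] gap 61.9 gf 0.0
```

```bash
python3 -m handwheel '[{"rx":0,"ry":0,"rz":0.1,"dx":-0.15,"dy":-0.08,"dz":0,"jaw":0.27},{"rx":0,"ry":0,"rz":0.2,"dx":-0.3,"dy":-0.16,"dz":0.03,"jaw":0.27},{"rx":0,"ry":0,"rz":0.3,"dx":-0.45,"dy":-0.24,"dz":0.05,"jaw":0.27},{"rx":0,"ry":0,"rz":0.4,"dx":-0.6,"dy":-0.32,"dz":0.08,"jaw":0.27},{"rx":0,"ry":0,"rz":0.5,"dx":-0.75,"dy":-0.4,"dz":0.1,"jaw":0.27},{"rx":0,"ry":0,"rz":0.588,"dx":-0.9,"dy":-0.48,"dz":0.15,"jaw":0.27},{"rx":0,"ry":0,"rz":0.588,"dx":-1.0,"dy":-0.52,"dz":0.2,"jaw":0.27},{"rx":0,"ry":0,"rz":0.588,"dx":-1.0,"dy":-0.52,"dz":0.2,"jaw":0.27}]' 40
python3 -c "
from h import *
goto((.443,-.286,.16),4.4)"
```

```text
t: 2.1
ee_pos: [0.4198, -0.1827, 0.2125]
ee_rot: [[-0.074, 0.997, -0.002], [0.997, 0.074, 0.001], [0.001, -0.002, -1.0]]
force: [-0.6, 0.2, -0.9]
finger_gap: 0.728
gripper_force: 0.0
t 2.1 pos [ 0.4198 -0.1827  0.2125] d [-0.349  0.052  0.174] r [-0.002 -0.001 -0.003] F [-0.6  0.2 -0.9] gap 61.9 gf 0.0
```

```bash
python3 -m handwheel '[{"rx":0,"ry":0,"rz":0,"dx":-0.12,"dy":0.02,"dz":0.05,"jaw":0.27},{"rx":0,"ry":0,"rz":0,"dx":-0.25,"dy":0.04,"dz":0.1,"jaw":0.27},{"rx":0,"ry":0,"rz":0,"dx":-0.349,"dy":0.052,"dz":0.15,"jaw":0.27},{"rx":0,"ry":0,"rz":0,"dx":-0.349,"dy":0.052,"dz":0.174,"jaw":0.27},{"rx":0,"ry":0,"rz":0,"dx":-0.349,"dy":0.052,"dz":0.174,"jaw":0.27},{"rx":0,"ry":0,"rz":0,"dx":-0.349,"dy":0.052,"dz":0.174,"jaw":0.27},{"rx":0,"ry":0,"rz":0,"dx":-0.349,"dy":0.052,"dz":0.174,"jaw":0.27},{"rx":0,"ry":0,"rz":0,"dx":-0.349,"dy":0.052,"dz":0.174,"jaw":0.27}]' 40
python3 - <<'E'
from h import *
from rig import snapshot
s=snapshot("scene")[:,:,::-1]; cv2.imwrite("pics/s1.png",s)
goto((.443,-.286,.091),4.4)
st=get_state(); A=np.array(st["ee_rot"]); p=np.array(st["ee_pos"])
x0,y0=140,200
cv2.imwrite("pics/c3.png",cv2.resize(s[y0:y0+150,x0:x0+150],(600,600),interpolation=cv2.INTER_CUBIC))
for d in(54,63,68,73): print(d,[((proj("scene",p+A@[0,sg*.031,d/1000])[0]-[x0,y0])*4).round(0) for sg in(1,-1)])
E
```

```text
t: 3.1
ee_pos: [0.4439, -0.284, 0.1622]
ee_rot: [[-0.078, 0.997, 0.001], [0.997, 0.078, -0.0], [-0.0, 0.001, -1.0]]
force: [0.4, -0.1, -0.2]
finger_gap: 0.728
gripper_force: 0.0
t 3.15 pos [ 0.4438 -0.2841  0.1621] d [-0.006 -0.003  0.237] r [0.    0.    0.001] F [-0.   0.3  0.9] gap 62.3 gf 0.0
54 [array([295., 405.]), array([230., 329.])]
63 [array([298., 412.]), array([233., 337.])]
68 [array([299., 416.]), array([235., 342.])]
73 [array([301., 420.]), array([237., 346.])]
```

View pics/c3.png

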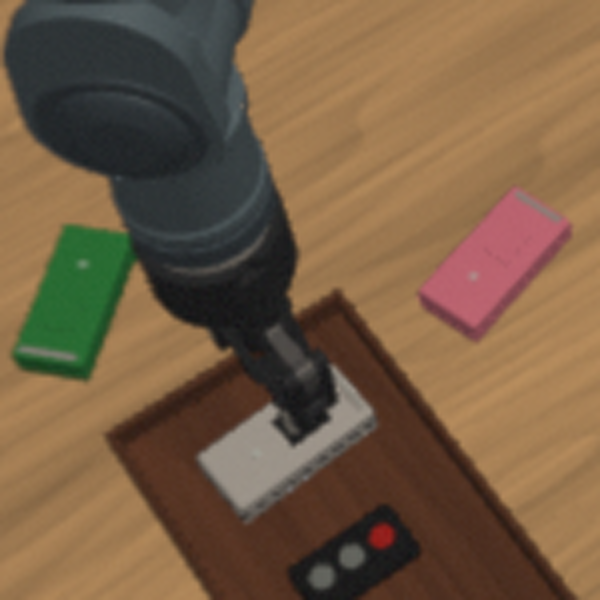

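The crop shows the fingers straddling the silver phone, tip near (302,428), with the fob and other objects clear. I'll descend alongside the phone and feel for the tray floor to calibrate the fingertip height.

```bash
python3 -m handwheel '[{"rx":0,"ry":0,"rz":0,"dx":-0.004,"dy":-0.002,"dz":0.06,"jaw":0.27},{"rx":0,"ry":0,"rz":0,"dx":-0.004,"dy":-0.002,"dz":0.12,"jaw":0.27},{"rx":0,"ry":0,"rz":0,"dx":-0.004,"dy":-0.002,"dz":0.17,"jaw":0.27},{"rx":0,"ry":0,"rz":0,"dx":-0.004,"dy":-0.002,"dz":0.21,"jaw":0.27},{"rx":0,"ry":0,"rz":0,"dx":-0.004,"dy":-0.002,"dz":0.23,"jaw":0.27},{"rx":0,"ry":0,"rz":0,"dx":-0.004,"dy":-0.002,"dz":0.235,"jaw":0.27},{"rx":0,"ry":0,"rz":0,"dx":-0.004,"dy":-0.002,"dz":0.235,"jaw":0.27},{"rx":0,"ry":0,"rz":0,"dx":-0.004,"dy":-0.002,"dz":0.235,"jaw":0.27}]'
python3 -m handwheel '[{"rx":0,"ry":0,"rz":0,"dx":0,"dy":0,"dz":0.003,"jaw":0.27},{"rx":0,"ry":0,"rz":0,"dx":0,"dy":0,"dz":0.006,"jaw":0.27},{"rx":0,"ry":0,"rz":0,"dx":0,"dy":0,"dz":0.009,"jaw":0.27},{"rx":0,"ry":0,"rz":0,"dx":0,"dy":0,"dz":0.012,"jaw":0.27},{"rx":0,"ry":0,"rz":0,"dx":0,"dy":0,"dz":0.015,"jaw":0.27},{"rx":0,"ry":0,"rz":0,"dx":0,"dy":0,"dz":0.018,"jaw":0.27},{"rx":0,"ry":0,"rz":0,"dx":0,"dy":0,"dz":0.02,"jaw":0.27},{"rx":0,"ry":0,"rz":0,"dx":0,"dy":0,"dz":0.02,"jaw":0.27}]'
```

```text
t: 4.15
ee_pos: [0.4435, -0.2858, 0.0917]
ee_rot: [[-0.077, 0.997, 0.001], [0.997, 0.077, -0.001], [-0.001, 0.001, -1.0]]
force: [0.1, -0.4, -0.2]
finger_gap: 0.731
gripper_force: 0.0
t: 5.15
ee_pos: [0.4431, -0.2855, 0.0851]
ee_rot: [[-0.077, 0.997, -0.0], [0.997, 0.077, 0.0], [0.0, -0.0, -1.0]]
force: [0.0, -0.2, -0.1]
finger_gap: 0.728
gripper_force: 0.0
```

```bash
python3 -m handwheel '[{"rx":0,"ry":0,"rz":0,"dx":0,"dy":0,"dz":0.003,"jaw":0.27},{"rx":0,"ry":0,"rz":0,"dx":0,"dy":0,"dz":0.006,"jaw":0.27},{"rx":0,"ry":0,"rz":0,"dx":0,"dy":0,"dz":0.009,"jaw":0.27},{"rx":0,"ry":0,"rz":0,"dx":0,"dy":0,"dz":0.012,"jaw":0.27},{"rx":0,"ry":0,"rz":0,"dx":0,"dy":0,"dz":0.015,"jaw":0.27},{"rx":0,"ry":0,"rz":0,"dx":0,"dy":0,"dz":0.016,"jaw":0.27},{"rx":0,"ry":0,"rz":0,"dx":0,"dy":0,"dz":0.016,"jaw":0.27},{"rx":0,"ry":0,"rz":0,"dx":0,"dy":0,"dz":0.016,"jaw":0.27}]'
```

```text
t: 6.15
ee_pos: [0.4432, -0.2856, 0.0804]
ee_rot: [[-0.077, 0.997, 0.0], [0.997, 0.077, 0.0], [0.0, 0.0, -1.0]]
force: [0.1, 0.1, -0.5]
finger_gap: 0.733
gripper_force: 0.0
```

```bash
python3 -m handwheel '[{"rx":0,"ry":0,"rz":0,"dx":0,"dy":0,"dz":0.002,"jaw":0.27},{"rx":0,"ry":0,"rz":0,"dx":0,"dy":0,"dz":0.004,"jaw":0.27},{"rx":0,"ry":0,"rz":0,"dx":0,"dy":0,"dz":0.006,"jaw":0.27},{"rx":0,"ry":0,"rz":0,"dx":0,"dy":0,"dz":0.008,"jaw":0.27},{"rx":0,"ry":0,"rz":0,"dx":0,"dy":0,"dz":0.01,"jaw":0.27},{"rx":0,"ry":0,"rz":0,"dx":0,"dy":0,"dz":0.01,"jaw":0.27},{"rx":0,"ry":0,"rz":0,"dx":0,"dy":0,"dz":0.01,"jaw":0.27},{"rx":0,"ry":0,"rz":0,"dx":0,"dy":0,"dz":0.01,"jaw":0.27}]'
```

```text
t: 7.15
ee_pos: [0.4432, -0.2856, 0.0774]
ee_rot: [[-0.077, 0.997, 0.0], [0.997, 0.077, 0.0], [0.0, 0.0, -1.0]]
force: [-0.6, 0.1, -0.5]
finger_gap: 0.727
gripper_force: 0.0
```

No contact at 0.0774, so the 73 mm applies to the shut gripper; at a 46 mm gap the tips are about 70.5 mm ahead. Gripping at TCP z 0.0885 keeps the tips about 12 mm above the phone's underside.

```bash
python3 -m handwheel '[{"rx":0,"ry":0,"rz":0,"dx":0,"dy":0,"dz":-0.02,"jaw":0.27},{"rx":0,"ry":0,"rz":0,"dx":0,"dy":0,"dz":-0.037,"jaw":0.27},{"rx":0,"ry":0,"rz":0,"dx":0,"dy":0,"dz":-0.037,"jaw":0.35},{"rx":0,"ry":0,"rz":0,"dx":0,"dy":0,"dz":-0.037,"jaw":0.42},{"rx":0,"ry":0,"rz":0,"dx":0,"dy":0,"dz":-0.037,"jaw":0.6},{"rx":0,"ry":0,"rz":0,"dx":0,"dy":0,"dz":-0.037,"jaw":0.6},{"rx":0,"ry":0,"rz":0,"dx":0,"dy":0,"dz":-0.037,"jaw":0.6},{"rx":0,"ry":0,"rz":0,"dx":0,"dy":0,"dz":-0.037,"jaw":0.6}]' 40
python3 -m handwheel '[{"rx":0,"ry":0,"rz":0,"dx":0,"dy":0,"dz":-0.02,"jaw":0.6},{"rx":0,"ry":0,"rz":0,"dx":0,"dy":0,"dz":-0.06,"jaw":0.6},{"rx":0,"ry":0,"rz":0,"dx":0,"dy":0,"dz":-0.12,"jaw":0.6},{"rx":0,"ry":0,"rz":0,"dx":0,"dy":0,"dz":-0.2,"jaw":0.6},{"rx":0,"ry":0,"rz":0,"dx":0,"dy":0,"dz":-0.28,"jaw":0.6},{"rx":0,"ry":0,"rz":0,"dx":0,"dy":0,"dz":-0.34,"jaw":0.6},{"rx":0,"ry":0,"rz":0,"dx":0,"dy":0,"dz":-0.37,"jaw":0.6},{"rx":0,"ry":0,"rz":0,"dx":0,"dy":0,"dz":-0.37,"jaw":0.6}]'
python3 -c "
from h import *
goto((.562,.026,.175),80.2)"
```

```text
t: 8.15
ee_pos: [0.4432, -0.2857, 0.0887]
ee_rot: [[-0.077, 0.997, 0.0], [0.997, 0.077, -0.0], [-0.0, 0.0, -1.0]]
force: [-1.0, 0.1, 5.3]
finger_gap: 0.519
gripper_force: 41.7
t: 9.15
ee_pos: [0.4435, -0.2858, 0.2001]
ee_rot: [[-0.077, 0.997, 0.001], [0.997, 0.077, -0.001], [-0.001, 0.001, -1.0]]
force: [0.3, 0.4, -0.5]
finger_gap: 0.525
gripper_force: 41.1
t 9.15 pos [ 0.4435 -0.2858  0.2001] d [1.006 0.474 0.083] r [ 0.000e+00  1.000e-03 -1.263e+00] F [ 0.3  0.4 -0.5] gap 44.7 gf 41.1
```

```bash
python3 -m handwheel '[{"rx":0,"ry":0,"rz":-0.1,"dx":0.1,"dy":0.05,"dz":0,"jaw":0.6},{"rx":0,"ry":0,"rz":-0.24,"dx":0.25,"dy":0.12,"dz":0,"jaw":0.6},{"rx":0,"ry":0,"rz":-0.38,"dx":0.4,"dy":0.19,"dz":0,"jaw":0.6},{"rx":0,"ry":0,"rz":-0.52,"dx":0.55,"dy":0.26,"dz":0,"jaw":0.6},{"rx":0,"ry":0,"rz":-0.66,"dx":0.7,"dy":0.33,"dz":0,"jaw":0.6},{"rx":0,"ry":0,"rz":-0.8,"dx":0.85,"dy":0.4,"dz":0,"jaw":0.6},{"rx":0,"ry":0,"rz":-0.9,"dx":0.95,"dy":0.45,"dz":0,"jaw":0.6},{"rx":0,"ry":0,"rz":-1.0,"dx":1.0,"dy":0.474,"dz":0,"jaw":0.6}]'
python3 -c "
from h import *
goto((.562,.026,.175),80.2)"
```

```text
t: 10.15
ee_pos: [0.5617, 0.0264, 0.1983]
ee_rot: [[-0.904, 0.427, -0.002], [0.427, 0.904, 0.0], [0.002, -0.0, -1.0]]
force: [0.3, -0.3, -1.1]
finger_gap: 0.528
gripper_force: 41.2
t 10.15 pos [0.5617 0.0264 0.1983] d [-0.002 -0.001  0.078] r [-0.    -0.002 -0.258] F [ 0.3 -0.3 -1.1] gap 44.9 gf 41.2
```

```bash
python3 -m handwheel '[{"rx":0,"ry":0,"rz":-0.1,"dx":0,"dy":0,"dz":0,"jaw":0.6},{"rx":0,"ry":0,"rz":-0.2,"dx":0,"dy":0,"dz":0.03,"jaw":0.6},{"rx":0,"ry":0,"rz":-0.258,"dx":0,"dy":0,"dz":0.06,"jaw":0.6},{"rx":0,"ry":0,"rz":-0.258,"dx":0,"dy":0,"dz":0.09,"jaw":0.6},{"rx":0,"ry":0,"rz":-0.258,"dx":0,"dy":0,"dz":0.12,"jaw":0.6},{"rx":0,"ry":0,"rz":-0.258,"dx":0,"dy":0,"dz":0.13,"jaw":0.6},{"rx":0,"ry":0,"rz":-0.258,"dx":0,"dy":0,"dz":0.13,"jaw":0.6},{"rx":0,"ry":0,"rz":-0.258,"dx":0,"dy":0,"dz":0.13,"jaw":0.6}]'
python3 - <<'E'
from h import *
from rig import snapshot
goto((.562,.026,.1205),80.2)
s=snapshot("scene")[:,:,::-1]; t=snapshot("top")[:,:,::-1]
cv2.imwrite("pics/c4.png",np.hstack([cv2.resize(s[200:330,290:420],(400,400),interpolation=cv2.INTER_CUBIC),cv2.resize(t[165:265,270:370],(400,400),interpolation=cv2.INTER_CUBIC)]))
E
```

```text
t: 11.15
ee_pos: [0.5622, 0.0244, 0.1609]
ee_rot: [[-0.984, 0.176, 0.001], [0.176, 0.984, 0.0], [-0.001, 0.0, -1.0]]
force: [0.1, -0.8, -0.7]
finger_gap: 0.528
gripper_force: 41.2
t 11.15 pos [0.5622 0.0244 0.1609] d [0.002 0.005 0.135] r [ 0.     0.001 -0.005] F [ 0.1 -0.8 -0.7] gap 44.8 gf 41.2
```

View pics/c4.png

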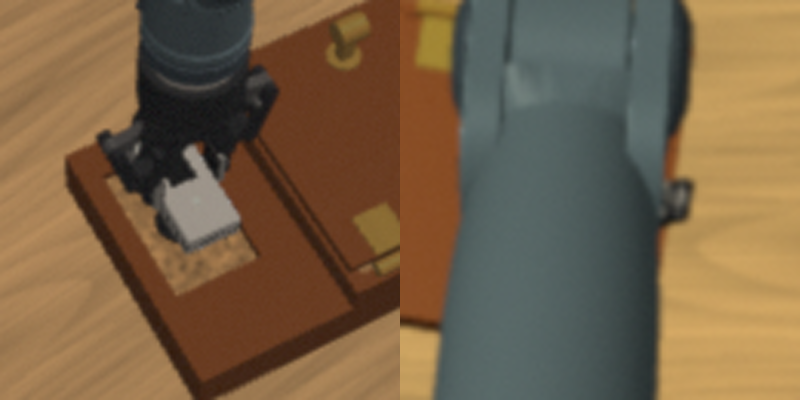

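The crop shows the phone held level above the cork bay, aligned lengthwise. Lowering it.

```bash
python3 -m handwheel '[{"rx":0,"ry":0,"rz":-0.005,"dx":0.002,"dy":0.005,"dz":0.03,"jaw":0.6},{"rx":0,"ry":0,"rz":-0.005,"dx":0.002,"dy":0.005,"dz":0.06,"jaw":0.6},{"rx":0,"ry":0,"rz":-0.005,"dx":0.002,"dy":0.005,"dz":0.085,"jaw":0.6},{"rx":0,"ry":0,"rz":-0.005,"dx":0.002,"dy":0.005,"dz":0.105,"jaw":0.6},{"rx":0,"ry":0,"rz":-0.005,"dx":0.002,"dy":0.005,"dz":0.12,"jaw":0.6},{"rx":0,"ry":0,"rz":-0.005,"dx":0.002,"dy":0.005,"dz":0.127,"jaw":0.6},{"rx":0,"ry":0,"rz":-0.005,"dx":0.002,"dy":0.005,"dz":0.13,"jaw":0.6},{"rx":0,"ry":0,"rz":-0.005,"dx":0.002,"dy":0.005,"dz":0.13,"jaw":0.6}]'
python3 -m handwheel '[{"rx":0,"ry":0,"rz":0,"dx":0,"dy":0,"dz":0.002,"jaw":0.6},{"rx":0,"ry":0,"rz":0,"dx":0,"dy":0,"dz":0.004,"jaw":0.6},{"rx":0,"ry":0,"rz":0,"dx":0,"dy":0,"dz":0.006,"jaw":0.6},{"rx":0,"ry":0,"rz":0,"dx":0,"dy":0,"dz":0.008,"jaw":0.6},{"rx":0,"ry":0,"rz":0,"dx":0,"dy":0,"dz":0.009,"jaw":0.6},{"rx":0,"ry":0,"rz":0,"dx":0,"dy":0,"dz":0.009,"jaw":0.6},{"rx":0,"ry":0,"rz":0,"dx":0,"dy":0,"dz":0.009,"jaw":0.6},{"rx":0,"ry":0,"rz":0,"dx":0,"dy":0,"dz":0.009,"jaw":0.6}]'
```

```text
t: 12.25
ee_pos: [0.5617, 0.026, 0.1217]
ee_rot: [[-0.985, 0.17, 0.0], [0.17, 0.985, 0.0], [-0.0, 0.0, -1.0]]
force: [-0.1, 0.8, -1.1]
finger_gap: 0.527
gripper_force: 41.2
t: 13.25
ee_pos: [0.5616, 0.0261, 0.1188]
ee_rot: [[-0.985, 0.17, 0.0], [0.17, 0.985, 0.0], [-0.0, 0.0, -1.0]]
force: [0.0, 0.2, -0.9]
finger_gap: 0.523
gripper_force: 41.2
```

```bash
python3 -m handwheel '[{"rx":0,"ry":0,"rz":0,"dx":0,"dy":0,"dz":0.001,"jaw":0.6},{"rx":0,"ry":0,"rz":0,"dx":0,"dy":0,"dz":0.002,"jaw":0.6},{"rx":0,"ry":0,"rz":0,"dx":0,"dy":0,"dz":0.003,"jaw":0.6},{"rx":0,"ry":0,"rz":0,"dx":0,"dy":0,"dz":0.003,"jaw":0.6},{"rx":0,"ry":0,"rz":0,"dx":0,"dy":0,"dz":0.004,"jaw":0.6},{"rx":0,"ry":0,"rz":0,"dx":0,"dy":0,"dz":0.004,"jaw":0.6},{"rx":0,"ry":0,"rz":0,"dx":0,"dy":0,"dz":0.004,"jaw":0.6},{"rx":0,"ry":0,"rz":0,"dx":0,"dy":0,"dz":0.004,"jaw":0.6}]'
```

```text
t: 14.25
ee_pos: [0.5616, 0.0261, 0.1188]
ee_rot: [[-0.985, 0.17, 0.001], [0.17, 0.985, -0.0], [-0.001, 0.0, -1.0]]
force: [-2.5, 0.5, 8.8]
finger_gap: 0.526
gripper_force: 42.3
```

```bash
python3 -m handwheel '[{"rx":0,"ry":0,"rz":0,"dx":0,"dy":0,"dz":-0.002,"jaw":0.45},{"rx":0,"ry":0,"rz":0,"dx":0,"dy":0,"dz":-0.002,"jaw":0.4},{"rx":0,"ry":0,"rz":0,"dx":0,"dy":0,"dz":-0.002,"jaw":0.3},{"rx":0,"ry":0,"rz":0,"dx":0,"dy":0,"dz":-0.002,"jaw":0.25},{"rx":0,"ry":0,"rz":0,"dx":0,"dy":0,"dz":-0.01,"jaw":0.25},{"rx":0,"ry":0,"rz":0,"dx":0,"dy":0,"dz":-0.04,"jaw":0.25},{"rx":0,"ry":0,"rz":0,"dx":0,"dy":0,"dz":-0.1,"jaw":0.25},{"rx":0,"ry":0,"rz":0,"dx":0,"dy":0,"dz":-0.2,"jaw":0.25}]'
python3 -m handwheel '[{"rx":0,"ry":0,"rz":0,"dx":0,"dy":0,"dz":-0.15,"jaw":0.35},{"rx":0,"ry":0,"rz":0,"dx":0,"dy":0.1,"dz":-0.28,"jaw":0.4},{"rx":0,"ry":0,"rz":0,"dx":0,"dy":0.25,"dz":-0.28,"jaw":0.4},{"rx":0,"ry":0,"rz":0,"dx":0.02,"dy":0.4,"dz":-0.28,"jaw":0.4},{"rx":0,"ry":0,"rz":0,"dx":0.04,"dy":0.5,"dz":-0.28,"jaw":0.4},{"rx":0,"ry":0,"rz":0,"dx":0.05,"dy":0.55,"dz":-0.28,"jaw":0.4},{"rx":0,"ry":0,"rz":0,"dx":0.05,"dy":0.55,"dz":-0.28,"jaw":0.4},{"rx":0,"ry":0,"rz":0,"dx":0.05,"dy":0.55,"dz":-0.28,"jaw":0.4}]'
python3 - <<'E'
from h import *
from rig import snapshot
goto((.542,.2065,.172),80.2)
s=snapshot("scene")[:,:,::-1]
cv2.imwrite("pics/c5.png",cv2.resize(s[170:320,300:500],(800,600),interpolation=cv2.INTER_CUBIC))
E
```

```text
t: 15.25
ee_pos: [0.5609, 0.0261, 0.1779]
ee_rot: [[-0.985, 0.17, -0.002], [0.17, 0.985, 0.0], [0.002, -0.0, -1.0]]
force: [0.2, -0.4, 0.3]
finger_gap: 0.747
gripper_force: 0.0
t: 16.25
ee_pos: [0.575, 0.1901, 0.2617]
ee_rot: [[-0.985, 0.171, 0.0], [0.171, 0.985, -0.001], [-0.0, -0.001, -1.0]]
force: [-0.3, -0.9, 0.2]
finger_gap: 0.599
gripper_force: 0.0
t 16.25 pos [0.575  0.1901 0.2617] d [0.118 0.035 0.299] r [-0.     0.    -0.001] F [-0.3 -0.9  0.2] gap 50.9 gf 0.0
```

View pics/c5.png

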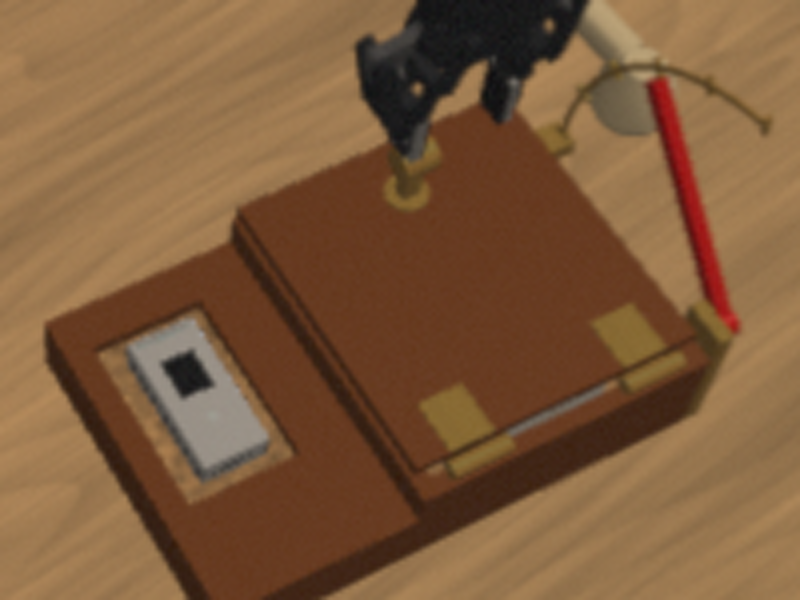

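The phone lies flat and free inside the bay (crop 200,400). Next, the knob.

```bash
python3 -m handwheel '[{"rx":0,"ry":0,"rz":0,"dx":0.06,"dy":0.02,"dz":0,"jaw":0.4},{"rx":0,"ry":0,"rz":0,"dx":0.118,"dy":0.035,"dz":0.02,"jaw":0.4},{"rx":0,"ry":0,"rz":0,"dx":0.118,"dy":0.035,"dz":0.1,"jaw":0.4},{"rx":0,"ry":0,"rz":0,"dx":0.118,"dy":0.035,"dz":0.18,"jaw":0.4},{"rx":0,"ry":0,"rz":0,"dx":0.118,"dy":0.035,"dz":0.25,"jaw":0.4},{"rx":0,"ry":0,"rz":0,"dx":0.118,"dy":0.035,"dz":0.29,"jaw":0.4},{"rx":0,"ry":0,"rz":0,"dx":0.118,"dy":0.035,"dz":0.299,"jaw":0.4},{"rx":0,"ry":0,"rz":0,"dx":0.118,"dy":0.035,"dz":0.299,"jaw":0.4}]'
python3 - <<'E'
from h import *
from rig import snapshot
goto((.542,.2065,.172),80.2)
s=snapshot("scene")[:,:,::-1]
cv2.imwrite("pics/c6.png",cv2.resize(s[130:280,320:520],(800,600),interpolation=cv2.INTER_CUBIC))
E
```

```text
t: 17.3
ee_pos: [0.5422, 0.2074, 0.1725]
ee_rot: [[-0.985, 0.171, 0.001], [0.171, 0.985, 0.0], [-0.001, 0.0, -1.0]]
force: [1.0, 1.0, 0.1]
finger_gap: 0.595
gripper_force: 0.0
t 17.3 pos [0.5422 0.2074 0.1725] d [ 0.    -0.003  0.002] r [ 0.     0.001 -0.001] F [1.  1.  0.1] gap 50.5 gf 0.0
```

View pics/c6.png

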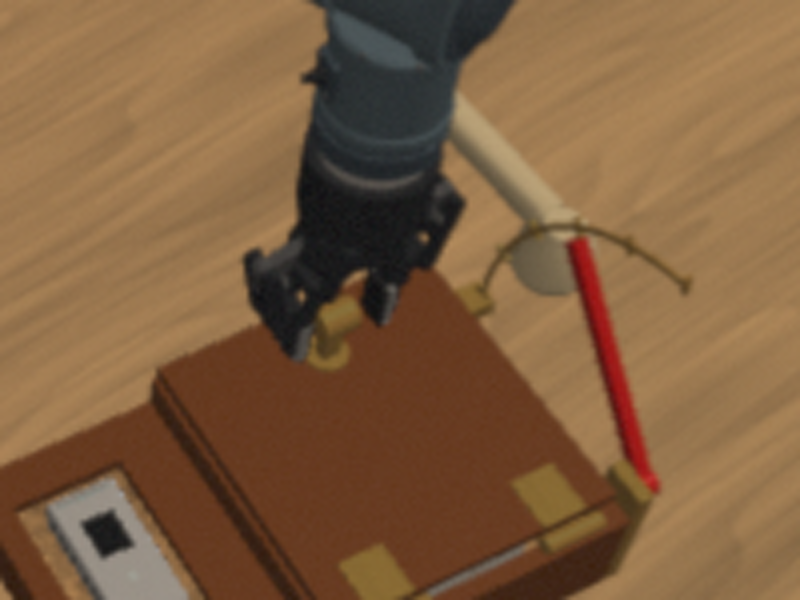

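The fingers straddle the brass drum at (335,322). Closing on it.

```bash
python3 -m handwheel '[{"rx":0,"ry":0,"rz":0,"dx":0,"dy":0,"dz":0,"jaw":0.5},{"rx":0,"ry":0,"rz":0,"dx":0,"dy":0,"dz":0,"jaw":0.6},{"rx":0,"ry":0,"rz":0,"dx":0,"dy":0,"dz":0,"jaw":0.66},{"rx":0,"ry":0,"rz":0,"dx":0,"dy":0,"dz":0,"jaw":0.72},{"rx":0,"ry":0,"rz":0,"dx":0,"dy":0,"dz":0,"jaw":0.85},{"rx":0,"ry":0,"rz":0,"dx":0,"dy":0,"dz":0,"jaw":0.85},{"rx":0,"ry":0,"rz":0,"dx":0,"dy":0,"dz":0,"jaw":0.85},{"rx":0,"ry":0,"rz":0,"dx":0,"dy":0,"dz":0,"jaw":0.85}]' 50
python3 - <<'E'
from h import *
goto((.542,.2065,.172),80.2)
for th in np.r_[np.arange(.05,.801,.05),.775]:
    c,s=np.cos(th),np.sin(th); print(th.round(3),"dx",((-165-(-165*c+44*s))/300).round(3),"dz",(-(165*s+44*c-44)/300).round(3))
E
```

```text
t: 18.35
ee_pos: [0.5417, 0.2065, 0.1723]
ee_rot: [[-0.985, 0.171, 0.0], [0.171, 0.985, -0.002], [-0.0, -0.002, -1.0]]
force: [-1.5, -5.7, 4.2]
finger_gap: 0.272
gripper_force: 49.3
t 18.35 pos [0.5417 0.2065 0.1723] d [-0.001  0.     0.001] r [-0.002  0.    -0.   ] F [-1.5 -5.7  4.2] gap 23.1 gf 49.3
0.05 dx -0.008 dz -0.027
0.1 dx -0.017 dz -0.054
0.15 dx -0.028 dz -0.081
0.2 dx -0.04 dz -0.106
0.25 dx -0.053 dz -0.132
0.3 dx -0.068 dz -0.156
0.35 dx -0.084 dz -0.18
0.4 dx -0.101 dz -0.203
0.45 dx -0.119 dz -0.225
0.5 dx -0.138 dz -0.246
0.55 dx -0.158 dz -0.266
0.6 dx -0.179 dz -0.285
0.65 dx -0.201 dz -0.303
0.7 dx -0.224 dz -0.32
0.75 dx -0.248 dz -0.336
0.8 dx -0.272 dz -0.35
0.775 dx -0.26 dz -0.343
```

```bash
python3 -m handwheel '[{"rx":0,"ry":0,"rz":0,"dx":-0.008,"dy":0,"dz":-0.027,"jaw":0.85},{"rx":0,"ry":0,"rz":0,"dx":-0.017,"dy":0,"dz":-0.054,"jaw":0.85},{"rx":0,"ry":0,"rz":0,"dx":-0.028,"dy":0,"dz":-0.081,"jaw":0.85},{"rx":0,"ry":0,"rz":0,"dx":-0.04,"dy":0,"dz":-0.106,"jaw":0.85},{"rx":0,"ry":0,"rz":0,"dx":-0.053,"dy":0,"dz":-0.132,"jaw":0.85},{"rx":0,"ry":0,"rz":0,"dx":-0.068,"dy":0,"dz":-0.156,"jaw":0.85},{"rx":0,"ry":0,"rz":0,"dx":-0.084,"dy":0,"dz":-0.18,"jaw":0.85},{"rx":0,"ry":0,"rz":0,"dx":-0.084,"dy":0,"dz":-0.18,"jaw":0.85}]'
```

```text
t: 19.35
ee_pos: [0.5661, 0.2024, 0.2255]
ee_rot: [[-0.985, 0.171, -0.002], [0.171, 0.985, -0.002], [0.002, -0.002, -1.0]]
force: [0.2, -6.0, -6.8]
finger_gap: 0.272
gripper_force: 49.5
```

```bash
python3 -m handwheel '[{"rx":0,"ry":0,"rz":0,"dx":-0.017,"dy":0,"dz":-0.023,"jaw":0.85},{"rx":0,"ry":0,"rz":0,"dx":-0.035,"dy":0,"dz":-0.045,"jaw":0.85},{"rx":0,"ry":0,"rz":0,"dx":-0.054,"dy":0,"dz":-0.066,"jaw":0.85},{"rx":0,"ry":0,"rz":0,"dx":-0.074,"dy":0,"dz":-0.086,"jaw":0.85},{"rx":0,"ry":0,"rz":0,"dx":-0.095,"dy":0,"dz":-0.105,"jaw":0.85},{"rx":0,"ry":0,"rz":0,"dx":-0.117,"dy":0,"dz":-0.123,"jaw":0.85},{"rx":0,"ry":0,"rz":0,"dx":-0.14,"dy":0,"dz":-0.14,"jaw":0.85},{"rx":0,"ry":0,"rz":0,"dx":-0.164,"dy":0,"dz":-0.156,"jaw":0.85}]'
python3 -m handwheel '[{"rx":0,"ry":0,"rz":0,"dx":-0.012,"dy":0,"dz":-0.007,"jaw":0.85},{"rx":0,"ry":0,"rz":0,"dx":-0.012,"dy":0,"dz":-0.007,"jaw":0.85},{"rx":0,"ry":0,"rz":0,"dx":-0.012,"dy":0,"dz":-0.007,"jaw":0.85},{"rx":0,"ry":0,"rz":0,"dx":-0.012,"dy":0,"dz":-0.007,"jaw":0.85},{"rx":0,"ry":0,"rz":0,"dx":-0.012,"dy":0,"dz":-0.007,"jaw":0.85},{"rx":0,"ry":0,"rz":0,"dx":-0.012,"dy":0,"dz":-0.007,"jaw":0.85},{"rx":0,"ry":0,"rz":0,"dx":-0.012,"dy":0,"dz":-0.007,"jaw":0.85},{"rx":0,"ry":0,"rz":0,"dx":-0.012,"dy":0,"dz":-0.007,"jaw":0.85}]'
python3 - <<'E'
from h import *
from rig import snapshot
goto((.542,.2065,.172),80.2)
s=snapshot("scene")[:,:,::-1];t=snapshot("top")[:,:,::-1]
cv2.imwrite("pics/s7.png",s);cv2.imwrite("pics/t7.png",t)
cv2.imwrite("pics/c7.png",cv2.resize(s[130:280,320:520],(800,600),interpolation=cv2.INTER_CUBIC))
E
```

```text
t: 20.35
ee_pos: [0.6139, 0.1944, 0.272]
ee_rot: [[-0.985, 0.17, -0.005], [0.17, 0.985, -0.001], [0.004, -0.002, -1.0]]
force: [-3.2, -4.5, -6.8]
finger_gap: 0.272
gripper_force: 49.3
t: 21.35
ee_pos: [0.6174, 0.1937, 0.2743]
ee_rot: [[-0.985, 0.171, -0.004], [0.171, 0.985, -0.001], [0.004, -0.002, -1.0]]
force: [-1.8, -4.8, -6.3]
finger_gap: 0.277
gripper_force: 49.8
t 21.35 pos [0.6174 0.1937 0.2743] d [ 0.254 -0.     0.342] r [-0.002 -0.003 -0.   ] F [-1.8 -4.8 -6.3] gap 23.5 gf 49.8
```

View pics/c7.png

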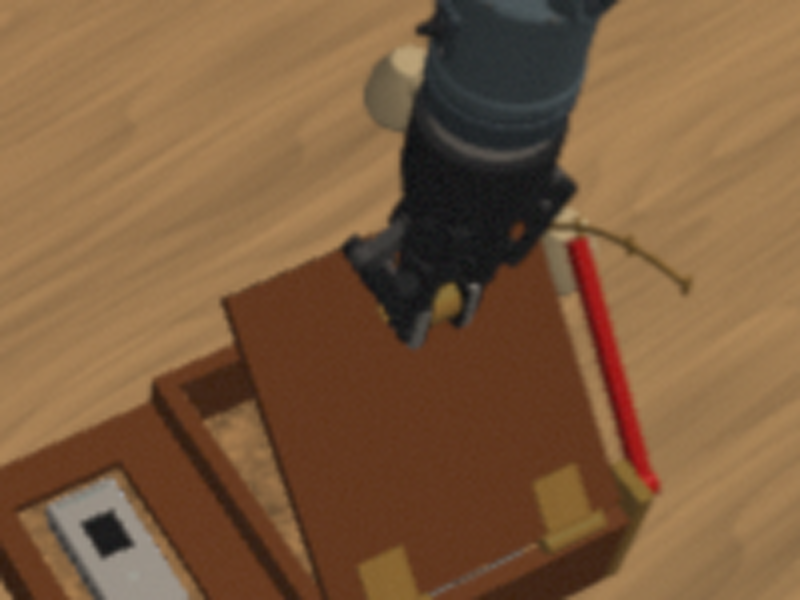

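The lid is up and the knob held; the lid's right edge (548,265)-(605,455) looks near-parallel to the pointer. Measuring both edges numerically, with the shut lid as the zero reference.

Run:
```python
from h import *
D=np.array([.6032,.1454,0])
def ang(n,px,yd,yaw=-9.8):
    a=np.deg2rad(yaw); X=np.array([np.cos(a),np.sin(a),0]); Y=np.array([-np.sin(a),np.cos(a),0])
    e,d=ray(n,px); w=e+d*(((D+Y*yd-e)@Y)/(d@Y))[:,None]
    q=np.c_[(w-D)@X,w[:,2]].astype(np.float32); f=cv2.fitLine(q,cv2.DIST_HUBER,0,1e-6,1e-6).ravel()
    return round(float(np.arctan(-f[1]/f[0])),4), (q@[-f[1],f[0]]).std().round(4), q[0].round(3),q[-1].round(3)
def edge(im,p,q,w=5):
    "strongest subpixel grey step across the segment p-q"
    g=cv2.cvtColor(im,cv2.COLOR_BGR2LAB)[...,0].astype(np.float32); p,q=np.array(p,float),np.array(q,float); u=(q-p)/np.linalg.norm(q-p); nn=np.array([-u[1],u[0]]); out=[]
    for k in np.linspace(.03,.97,50):
        o=np.arange(-w,w+.01,.25); pts=(p+k*(q-p)+o[:,None]*nn).astype(np.float32)
        v=cv2.GaussianBlur(cv2.remap(g,pts[:,0],pts[:,1],cv2.INTER_LINEAR),(1,5),0).ravel(); i=np.abs(np.gradient(v)).argmax(); out.append(pts[i])
    return np.array(out)
s0,s7,t0,t7=[cv2.imread(f"pics/{x}.png") for x in("scene0","s7","top0","t7")]
S=lambda x,y:(320+x/4-.4,130+y/4-.4)
print("raised R",ang("scene",edge(s7,S(550,272),S(603,450),3),148))
print("raised L",ang("scene",edge(s7,S(232,330),S(315,580),3),-48))
for yd,p,q in((148,(426,195),(473,254)),(-48,(360,224.5),(402,286.5))): print("shut",yd,ang("scene",edge(s0,p,q,3),yd))
for n,im in(("scene",s0),("scene",s7),("top",t0),("top",t7)):
    h=cv2.cvtColor(im,cv2.COLOR_BGR2HSV); m=((h[...,1]>190)&(h[...,2]>110)&((h[...,0]<4)|(h[...,0]>176))).astype(np.uint8)
    k,l,st,c=cv2.connectedComponentsWithStats(m); i=1+st[1:,4].argmax(); v,u=np.nonzero(l==i)
    print("pointer",n,st[i],ang(n,np.c_[u,v],168)[:2])
```

```text
raised R (0.7459, np.float32(0.2451), array([-123.212, -227.96 ], dtype=float32), array([-104.626, -244.622], dtype=float32))
raised L (0.7653, np.float32(0.3915), array([ 62.186, 105.839], dtype=float32), array([ 50.327, 116.413], dtype=float32))
shut 148 (-0.0026, np.float32(0.3311), array([-145.275, -250.462], dtype=float32), array([-100.498, -250.345], dtype=float32))
shut -48 (-0.0517, np.float32(1.1604), array([ 69.268, 120.655], dtype=float32), array([ 47.87, 118.23], dtype=float32))
pointer scene [463 190  21  62 207] (0.7702, np.float32(1.0951))
pointer scene [463 190  21  62 217] (0.7729, np.float32(1.1477))
pointer top [202 159  16  31  84] (0.7859, np.float32(2.2834))
pointer top [422 229   5   5  21] (1.4187, np.float32(2.4949))
```

```bash
cat > m.py <<'E'
from h import *
D=np.array([.6032,.1454,0])
def ang(n,px,yd,yaw=-9.8):
    a=np.deg2rad(yaw); X=np.array([np.cos(a),np.sin(a),0]); Y=np.array([-np.sin(a),np.cos(a),0])
    e,d=ray(n,px); w=e+d*(((D+Y*yd/1000-e)@Y)/(d@Y))[:,None]
    q=np.c_[(w-D)@X,w[:,2]].astype(np.float32); f=cv2.fitLine(q,cv2.DIST_HUBER,0,1e-6,1e-6).ravel()
    return round(float(np.arctan(-f[1]/f[0])),4), float(((q-f[2:])@[-f[1],f[0]]).std().round(4)), q[0].round(3).tolist(),q[-1].round(3).tolist()
def edge(im,p,q,w=3):
    g=cv2.cvtColor(im,cv2.COLOR_BGR2LAB)[...,0].astype(np.float32); p,q=np.array(p,float),np.array(q,float); u=(q-p)/np.linalg.norm(q-p); nn=np.array([-u[1],u[0]]); out=[]
    for k in np.linspace(.03,.97,50):
        o=np.arange(-w,w+.01,.25); pts=(p+k*(q-p)+o[:,None]*nn).astype(np.float32)
        v=cv2.remap(g,pts[:,0],pts[:,1],cv2.INTER_LINEAR).ravel(); out.append(pts[np.abs(np.gradient(v)).argmax()])
    return np.array(out)
def red(im):
    h=cv2.cvtColor(im,cv2.COLOR_BGR2HSV); m=((h[...,1]>190)&(h[...,2]>110)&((h[...,0]<4)|(h[...,0]>176))).astype(np.uint8)
    k,l,st,c=cv2.connectedComponentsWithStats(m); i=1+st[1:,4].argmax(); v,u=np.nonzero(l==i); return np.c_[u,v]
E
python3 - <<'E'
from m import *
s0,s7,t0=[cv2.imread(f"pics/{x}.png") for x in("scene0","s7","top0")]
S=lambda x,y:(320+x/4-.4,130+y/4-.4)
for yaw in(-9.2,-9.8,-10.4):
    print(yaw)
    print("raised R",ang("scene",edge(s7,S(550,272),S(603,450)),148,yaw))
    print("raised L",ang("scene",edge(s7,S(232,330),S(315,580)),-48,yaw))
    for yd,p,q in((148,(426,195),(473,254)),(-48,(360,224.5),(402,286.5))): print("shut",yd,ang("scene",edge(s0,p,q),yd,yaw))
    print("pointer",ang("scene",red(s0),168,yaw),ang("scene",red(s7),168,yaw)[0],ang("top",red(t0),168,yaw)[0])
E
```

```text
-9.2
raised R (0.763, 0.0012000000569969416, [-0.004999999888241291, 0.17399999499320984], [0.07100000232458115, 0.10199999809265137])
raised L (0.7782, 0.0034000000450760126, [-0.039000000804662704, 0.1979999989271164], [0.06400000303983688, 0.10000000149011612])
shut 148 (0.014, 0.00139999995008111, [-0.09600000083446503, 0.08100000023841858], [0.08900000154972076, 0.07699999958276749])
shut -48 (-0.0239, 0.010200000368058681, [-0.10199999809265137, 0.06800000369548798], [0.0860000029206276, 0.08299999684095383])
pointer (0.7849, 0.004100000020116568, [-0.012000000104308128, 0.18700000643730164], [0.10199999809265137, 0.08399999886751175]) 0.7869 0.7965
-9.8
raised R (0.7502, 0.0012000000569969416, [-0.007000000216066837, 0.17399999499320984], [0.07000000029802322, 0.10300000011920929])
raised L (0.7596, 0.0034000000450760126, [-0.039000000804662704, 0.19699999690055847], [0.06599999964237213, 0.10199999809265137])
shut 148 (-0.0037, 0.00139999995008111, [-0.0989999994635582, 0.07999999821186066], [0.08799999952316284, 0.07900000363588333])
shut -48 (-0.0495, 0.010200000368058681, 
[... 190 characters left out ...]
12, 0.0860000029206276]) 0.7748 0.7799
-10.4
raised R (0.737, 0.0012000000569969416, [-0.00800000037997961, 0.17299999296665192], [0.0689999982714653, 0.10400000214576721])
raised L (0.7404, 0.0035000001080334187, [-0.039000000804662704, 0.19699999690055847], [0.06700000166893005, 0.10400000214576721])
shut 148 (-0.0215, 0.00139999995008111, [-0.10100000351667404, 0.07800000160932541], [0.08699999749660492, 0.08100000023841858])
shut -48 (-0.075, 0.010099999606609344, [-0.10400000214576721, 0.06300000101327896], [0.08900000154972076, 0.08799999952316284])
pointer (0.7604, 0.00419999985024333, [-0.01600000075995922, 0.1860000044107437], [0.0989999994635582, 0.08699999749660492]) 0.7624 0.7627
```

The lid reads about 0.02 rad below the pointer in the same view, while the kinematics put it about 0.008 rad low. I'll nudge it up by about 0.016 and check again.

```bash
python3 -m handwheel '[{"rx":0,"ry":0,"rz":0,"dx":-0.004,"dy":0,"dz":-0.002,"jaw":0.85},{"rx":0,"ry":0,"rz":0,"dx":-0.008,"dy":0,"dz":-0.004,"jaw":0.85},{"rx":0,"ry":0,"rz":0,"dx":-0.008,"dy":0,"dz":-0.004,"jaw":0.85},{"rx":0,"ry":0,"rz":0,"dx":-0.008,"dy":0,"dz":-0.004,"jaw":0.85},{"rx":0,"ry":0,"rz":0,"dx":-0.008,"dy":0,"dz":-0.004,"jaw":0.85},{"rx":0,"ry":0,"rz":0,"dx":-0.008,"dy":0,"dz":-0.004,"jaw":0.85},{"rx":0,"ry":0,"rz":0,"dx":-0.008,"dy":0,"dz":-0.004,"jaw":0.85},{"rx":0,"ry":0,"rz":0,"dx":-0.008,"dy":0,"dz":-0.004,"jaw":0.85}]'
python3 - <<'E'
from m import *
from rig import snapshot
s=snapshot("scene")[:,:,::-1].copy(); S=lambda x,y:(320+x/4-.4,130+y/4-.4)
print(ang("scene",edge(s,S(554,272),S(604,450)),148,-9.7),ang("scene",red(s),168,-9.7))
goto((.542,.2065,.172),80.2)
cv2.imwrite("pics/c8.png",cv2.resize(s[130:280,320:520],(800,600),interpolation=cv2.INTER_CUBIC))
E
```

```text
t: 22.45
ee_pos: [0.6193, 0.1935, 0.2754]
ee_rot: [[-0.985, 0.17, -0.005], [0.17, 0.985, -0.001], [0.005, -0.002, -1.0]]
force: [-4.5, -4.5, -5.1]
finger_gap: 0.271
gripper_force: 49.8
(0.7555, 0.0013000000035390258, [-0.004000000189989805, 0.1770000010728836], [0.07100000232458115, 0.10300000011920929]) (0.7769, 0.004399999976158142, [-0.014000000432133675, 0.18700000643730164], [0.10100000351667404, 0.08500000089406967])
t 22.5 pos [0.6194 0.1934 0.2754] d [ 0.26  -0.001  0.346] r [-0.001 -0.004 -0.   ] F [-4.1 -5.6 -5.5] gap 22.9 gf 49.8
```

View pics/c8.png

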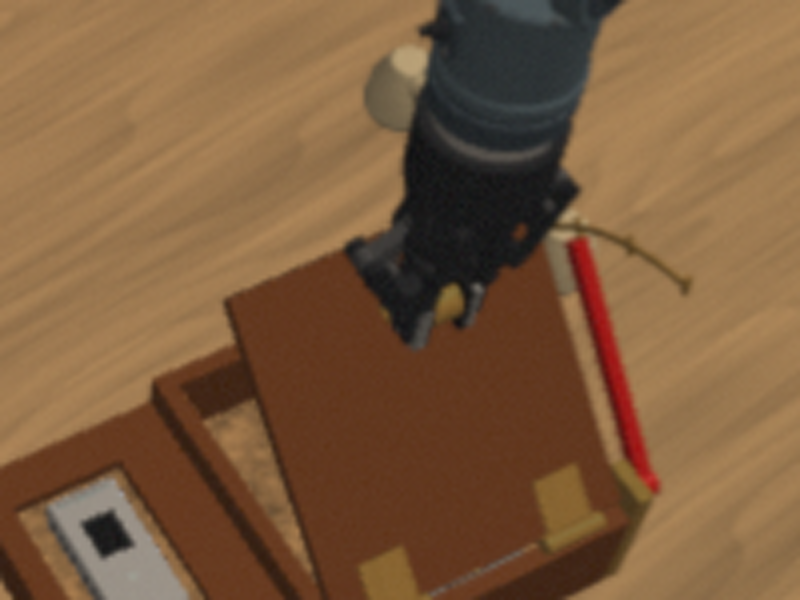

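```bash
python3 -m handwheel '[{"rx":0,"ry":0,"rz":0,"dx":-0.003,"dy":0,"dz":-0.002,"jaw":0.85},{"rx":0,"ry":0,"rz":0,"dx":-0.006,"dy":0,"dz":-0.003,"jaw":0.85},{"rx":0,"ry":0,"rz":0,"dx":-0.006,"dy":0,"dz":-0.003,"jaw":0.85},{"rx":0,"ry":0,"rz":0,"dx":-0.006,"dy":0,"dz":-0.003,"jaw":0.85},{"rx":0,"ry":0,"rz":0,"dx":-0.006,"dy":0,"dz":-0.003,"jaw":0.85},{"rx":0,"ry":0,"rz":0,"dx":-0.006,"dy":0,"dz":-0.003,"jaw":0.85},{"rx":0,"ry":0,"rz":0,"dx":-0.006,"dy":0,"dz":-0.003,"jaw":0.85},{"rx":0,"ry":0,"rz":0,"dx":-0.006,"dy":0,"dz":-0.003,"jaw":0.85}]'
python3 - <<'E'
from m import *
from rig import snapshot, close_job
s=snapshot("scene")[:,:,::-1].copy(); S=lambda x,y:(320+x/4-.4,130+y/4-.4)
print(ang("scene",edge(s,S(554,272),S(604,450)),148,-9.7)[:2],ang("scene",red(s),168,-9.7)[:2])
goto((.542,.2065,.172),80.2)
print(close_job())
E
```

```text
t: 23.5
ee_pos: [0.6212, 0.1931, 0.2765]
ee_rot: [[-0.985, 0.17, -0.004], [0.17, 0.985, -0.001], [0.004, -0.002, -1.0]]
force: [-3.7, -5.4, -4.8]
finger_gap: 0.273
gripper_force: 49.8
(0.7696, 0.0010999999940395355) (0.7759, 0.00430000014603138)
t 23.55 pos [0.6212 0.1931 0.2765] d [ 0.266 -0.     0.35 ] r [-0.002 -0.004 -0.   ] F [-3.3 -5.3 -5. ] gap 22.8 gf 49.8
the job is handed in; nothing more can be done
None
```

The silver phone lies flat and released in the charging bay, and the gripper is holding the lid up at about 0.77 rad, within about 0.01 rad of the red pointer (0.776) in the last picture; the pointer stayed still, and I handed the job in at 23.6 s.

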